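# Refit the filter cover on the bench filter unit

### The job

Put the white cover back on the filter unit: hold it at a tilt, hook its thin lip under the blue ledge of the bay, then swing it down until it lies fully home and the orange latch has snapped over its far edge, and let go. The bay frame may be bolted up to two centimetres off its nominal place towards or away from the latch side, so feel for the ledge; work gently, never forcing the cover against the unit, and leave everything else on the bench where it is.

Things in the scene. Friction and masses are not known exactly. Their poses are not given: they have to be found in the camera images.
- bay (a point): Centre of the filter bay, at seat height, 100 mm above the bench. Axes: x from ledge (-x) to latch (+x), y across, z up; numbers below use this frame. The blue bay frame (ledge, seat, walls, latch) is bolted through slotted holes: its TRUE place is shifted along x alone by an unknown up to 18 mm either way from the nominal numbers; it stays put below 100 N.
- ledge (a point): Nominal middle of the ledge's front edge, underside: bay x -61.5, z +7 mm. The ledge overhangs the -x end over the full width, top at z +12; the slot below it is closed at x -74.5. The frame's front end is at x -90 mm.
- seat (a point): Nominal middle of the far seat strip (bay x 52 to 61.5 mm, top z 0). Two side strips, y 44 to 52 mm either side, run x -60 to 61.5, top z 0. Inside them the bay is open, 26 mm deep, filter at 15 mm depth. Side walls (inner faces y +-52) and far wall (inner face x 61.5) reach z +7. The cover's opening is 123 x 104 mm; with its lip it cannot go in flat.
- latch (a joint): Orange spring latch, mid far wall, 30 mm wide, slides along bay x: 0 = sprung out (nose at x 55.5, underside z 11 to 12 mm), up to 0.009 m pushed back. Its upper face slopes 28 deg from vertical up to z 27. The cover's far edge, pressed down with 3 to 8 N, pushes it back 3 to 6 mm and it snaps to 0 over the edge. Posts around it (x 66 to 86, y +-24) reach z 30.
- cover_grip (a point): Centre of the blue grip bar on the loose white cover (0.13 to 0.25 kg). Axes: x from lip to far edge, y across, z up. Bar: 50 (x) x 14 (y) x 32 mm tall. Plate 120 x 100 x 10 mm: spans x -85 to +35, y +-50, z -26 to -16 from here. Seated, this point is at (25, 0, 26) mm from the true bay centre, play 1.5 mm in x, 2 mm in y; the plate then stands 3 mm over the side walls.
- cover_lip (a point): Mid tip of the cover's lip, half its thickness: (-97, 0, -24) mm from cover_grip. The lip is a tongue 12 mm long (x), 70 wide, 4 thick, level with the plate's underside, at the plate's -x end.
- unit: White fixed filter unit 270 (x) x 190 (y) x 70 mm with the blue bay frame on top (to 112 mm, latch posts to 130); origin at its underside centre under the bay, axes as bay.
- cover: The cover as a whole; origin at the centre of the plate's underside; cover_grip is at (25, 0, 26) mm from it, same axes.
- tray: Fixed shallow aluminium tray 190 x 225 mm, 12 mm high, floor about 4 mm thick, where the cover starts; origin at its underside centre.
- forceps: Steel forceps 130 mm long lying on the tray beside the cover; leave it.
- broth_a: Small amber bottle, 48 mm across, 100 mm tall, origin at its underside; leave it.
- broth_b: Small amber bottle, 48 mm across, 100 mm tall, origin at its underside; leave it.
- broth_c: Larger amber bottle, 60 mm across, 130 mm tall, origin at its underside; leave it.
- beaker: Empty glass beaker, 72 mm across, 85 mm tall, origin at its underside; leave it.
- dishes: Stack of clear dishes, 90 mm across, 45 mm tall, origin at its underside; leave it.
There are look-alikes about, which are no part of the job. Leave any red look-alike of the cover alone.

How it is judged:
By the outcome, as a careful person would: the job done as asked, in the order asked, and still so for the second after the job is handed in, with the robot touching nothing.
It also fails if it takes over 56 s, if anything falls off the work surface, if the arm or the gripper's body presses on something with over 40 N, if the wrist force passes 120 N, or if a joint passes its speed limit or range.

### The arm

A 6-joint arm with a two-finger parallel gripper is mounted at the origin on the work surface. World frame = base frame: x ahead of the robot, y to its left, z up, the work surface at z = 0. Lengths are in m, angles in rad, forces in N, time in s.
With the tool pointing down it reaches from about 0.35 to 1 m from the base axis. Payload 7.1 kg.
Tool frame: the origin (TCP) lies midway between the tips of the shut fingers; the grasp point (between the pads) lies 19 mm behind it (manip.grip_point_offset is the z of the grasp point in the tool frame, in m); z points along the fingers, y is the line along which they close (so a half turn about z gives the same grasp; the last joint's range is limited). The gripper opens to 85 mm and grips with 20 to 120 N. Pads are 22 mm wide; open, the fingers measure 114 mm over their backs; the gripper's body (76 mm by 85 mm) begins 54 mm behind the grasp point. The pads swing forward as they close: fully open they stand 13 mm farther back than shut.
Start: joints at [1.209, 0.423, 1.63, -0, 1.089, -0.019], TCP at [0.21, 0.589, 0.231] pointing down, gripper open.
Joint ranges: [-3, 3], [-0.9, 2.11], [0.09, 2.58], [-1.31, 4.45], [0.11, 2.69], [-2.54, 2.54]. Speed limits (rad/s): [2.39, 2.39, 3.01, 3.14, 3.14, 3.14].

### API

Orientations are given as a unit quaternion [w, x, y, z].
In Python, from bench import manip, optics gives the robot as it stands.
- The arm moves only by the tool move_arm, never from a script. Its argument "commands" is a list of rows, each a list of 6 numbers: the shift along the world's x, y, z scaled (see below), then the turn, a rotation vector about the world's x, y, z scaled (see below). A call has 1 to 8 rows; each row shifts and turns the commanded pose from where the row before left it; what a row does not reach is not made up. The controller multiplies each number of a shift by 10 cm and each number of a turn by 45 degrees. A row lasts 1/8 s, in which the tool goes at most 62.5 mm and 10.7 degrees, less where a joint would pass 70% of its speed; a pose out of reach is approached as far as the arm can. A call with a number of a shift or a turn outside -1 to 1 is refused whole. A call with a gripper value outside its range is refused whole. "hand" is the opening, from -1 (shut) to 1 (fully open), set as the call begins (left out, the last holds). The fingers move at their own pace and stop on an object; the grip force is fixed at half the most. Time passes only in rows, so rows that do not move let the fingers close. It gives the time, the measured TCP pose, the force, the opening and the grip force at its end, in the units of the state.
- manip.state(): the state, without advancing time (a new reading comes with each control period).
- optics.snapshot(name): name is "scene" or "top" or "wrist"; returns the picture (480x640x3 uint8, blue, green, red); there is no depth.
- optics.get_calibration(name): a dict with "K" (3x3 intrinsics, pixels), "eye" and "orientation" of the camera in the world. Camera axes: x right, y down, z forward; pixel columns grow to the right and rows downward; lengths in m; the calibration is good to about 2 mm. A picture is of the moment at which its call begins: read the wrist's pose just before it. get_calibration takes no time and is no camera call; for the wrist camera it gives the pose at the moment of the call.
- manip.job_done(): hands the job in; it is judged then, once.
The state is a dict: "t": time; "joint_positions": joint angles; "joint_velocities": joint speeds; "joint_torque": joint torques, N m; "ee_pos": TCP position; "tcp_rot": TCP orientation; "ft_force": force on the tool from outside, world axes, zero at the start; "moment": the same for the moment, N m; "grip_width": finger opening in m; "grip_force": force on a finger pad.
Only numpy, scipy, OpenCV 4.12 (cv2) and the standard library are available. Lean on these libraries where they do the work, as an engineer would, in place of code of your own. Each camera call takes 0.05 s, during which the arm holds its last target. There are 200 camera calls.

## Working session

There is one attempt and no reset: what is moved stays moved. The work goes in short steps, Python scripts to look and compute and a tool call to move; the robot and the scene stay as the last step left them, time stands still between calls to the robot, and variables do not carry over. Pictures are saved under pics/ and viewed, at most 10 in all, crops included, and the job is handed in when it is done.

Besides the shell and the picture viewer there is one more tool, called after "Request:" by a JSON object that holds its "op" and its "data", one argument or row to a line. move_arm: Moves the arm, as the interface text tells. Shifts and turns lie within -1 to 1; 1 stands for 10 cm of shift or 45 degrees of turn. Its arguments: {"type":"object","properties":{"commands":{"type":"array"},"hand":{"type":"number"}},"required":["commands"]}

```bash
ls; mkdir -p pics; python3 - <<'E'
from bench import manip, optics
import cv2
print(manip.state(), manip.grip_point_offset)
for n in ("scene","top"):
    cv2.imwrite(f"pics/{n}0.png", optics.snapshot(n)); print(n, optics.get_calibration(n))
E
```

```text
pics
{'t': 0.0, 'joint_positions': array([ 1.20900542e+00,  4.23866149e-01,  1.63069893e+00, -5.34652660e-06,
        1.08859472e+00, -1.90025089e-02]), 'joint_velocities': array([ 1.72169717e-05,  2.30330833e-04, -6.85731265e-05,  5.78336953e-04,
       -8.90396257e-04,  1.08302076e-03]), 'joint_torque': array([-2.67999370e-03, -5.57389212e+01, -2.81742150e+01, -1.59368819e-04,
        7.53265311e-03,  4.63921867e-05]), 'ee_pos': array([0.20985474, 0.58812934, 0.23052638]), 'tcp_rot': array([-1.45965618e-04,  1.70555008e-01,  9.85347845e-01, -7.69863030e-04]), 'ft_force': array([ 0.55338956, -0.07631111,  0.03198761]), 'moment': array([ 0.01506903, -0.03488952,  0.02796549]), 'grip_force': 0.0, 'grip_width': 0.08536528305614356} -0.0187
scene {'K': array([[532.06532357,   0.        , 322.68479796],
       [  0.        , 532.06532357, 244.12529227],
       [  0.        ,   0.        ,   1.        ]]), 'eye': array([ 1.58482381, -0.17047569,  1.33431318]), 'orientation': array([-0.26195152,  0.71268451,  0.60983808, -0.22706763])}
top {'K': array([[625.20146171,   0.        , 313.03837116],
       [  0.        , 625.20146171, 235.82621483],
       [  0.        ,   0.        ,   1.        ]]), 'eye': array([ 0.26273375, -0.00489086,  1.57320669]), 'orientation': array([-0.05764586,  0.70681701, -0.7017782 ,  0.06777925])}
```

View pics/scene0.png

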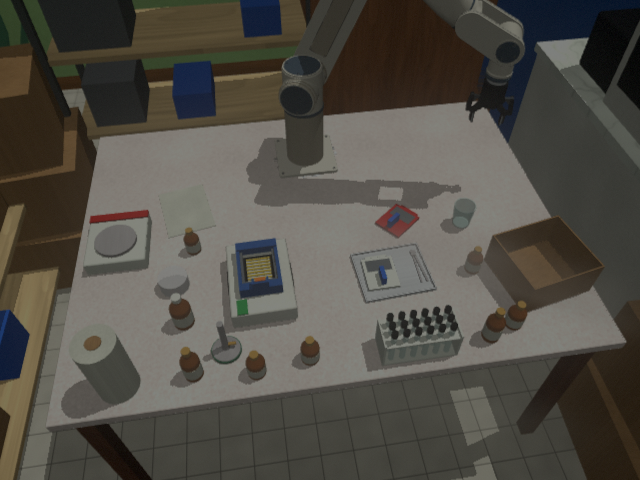

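View pics/top0.png

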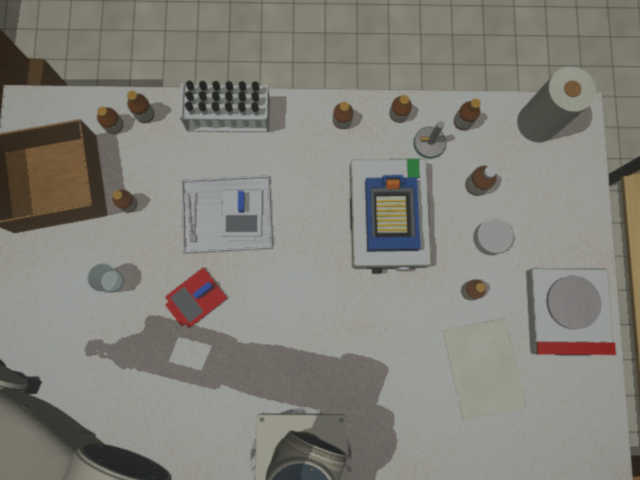

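Both views agree. The bay is at top-view pixel (392,214), with the orange latch towards +x at (392,183). The white cover is on the tray, with its grip bar at (241,201). I'll enlarge both in one crop.

```bash
python3 - <<'E'
import cv2, numpy as np
im=cv2.imread("pics/top0.png")
a=cv2.resize(im[165:265,175:285],None,fx=3.6,fy=3.6,interpolation=cv2.INTER_CUBIC)
b=cv2.resize(im[150:275,340:440],None,fx=4,fy=4,interpolation=cv2.INTER_CUBIC)
c=np.zeros((500,796,3),np.uint8); c[:360,:396]=a; c[:,396:]=b
cv2.imwrite("pics/crop0.png",c)
E
```

```text
(no output)
```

View pics/crop0.png

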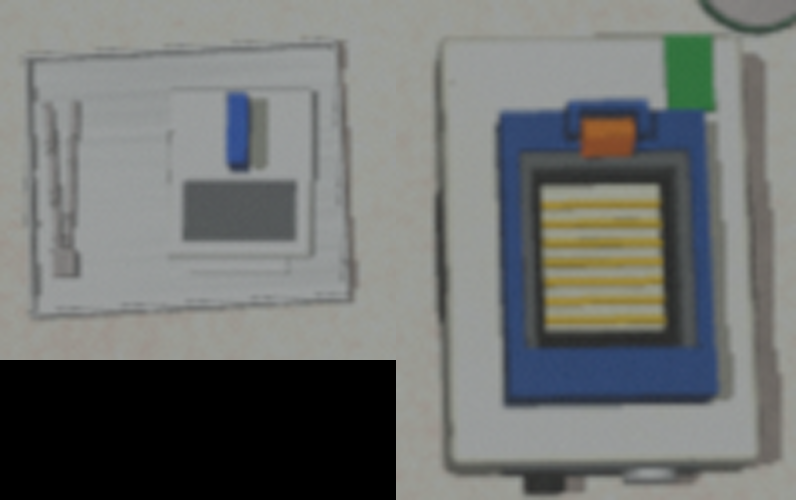

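```bash
cat > h.py <<'E'
import numpy as np, cv2
from scipy.spatial.transform import Rotation as R
from bench import manip, optics
def rot(q): return R.from_quat(np.roll(q,-1))
def px2w(cal,uv,z):
    """pixel to world point at height z"""
    d=rot(cal["orientation"]).apply(np.linalg.solve(cal["K"],[*uv,1.])); e=cal["eye"]
    return e+d*(z-e[2])/d[2]
def w2px(cal,p):
    c=cal["K"]@rot(cal["orientation"]).inv().apply(np.asarray(p)-cal["eye"]); return c[:2]/c[2]
E
python3 - <<'E'
from h import *
np.set_printoptions(precision=4,suppress=True)
c=optics.get_calibration("top")
A=lambda x,y:(175+x/3.6,165+y/3.6); B=lambda x,y:(340+(x-396)/4,150+y/4)
def s(n,pts,z):
    p=np.array([px2w(c,q,z) for q in pts]); print(n,p[:,:2].tolist() if 0 else p[:,:2].round(4),'mean',p.mean(0))
s('plate',[A(170,88),A(313,90),A(313,256),A(170,256)],.014)
s('bar top',[A(229,93),A(248,93),A(248,170),A(229,166)],.046)
s('lip',[A(190,273),A(290,273)],.008)
s('unit',[B(441,36),B(742,38),B(757,466),B(447,468)],.07)
s('frame front',[B(505,405),B(716,402)],.10)
s('frame front112',[B(505,398),B(716,396)],.112)
s('ledge edge',[B(525,347),B(692,346)],.112)
s('frame far',[B(500,113),B(703,112)],.107)
s('latch',[B(582,120),B(635,120),B(582,157),B(635,157)],.12)
s('forceps',[A(65,105),A(67,275)],.01)
E
```

```text
plate [[0.6615 0.2069]
 [0.661  0.1052]
 [0.5409 0.1028]
 [0.54   0.2031]] mean [0.6009 0.1545 0.014 ]
bar top [[0.6501 0.1614]
 [0.6502 0.1482]
 [0.5953 0.1468]
 [0.598  0.16  ]] mean [0.6234 0.1541 0.046 ]
lip [[0.5291 0.1895]
 [0.5297 0.1192]] mean [0.5294 0.1543 0.008 ]
unit [[ 0.7286 -0.1201]
 [ 0.7293 -0.3088]
 [ 0.4594 -0.3108]
 [ 0.4567 -0.1224]] mean [ 0.5935 -0.2156  0.07  ]
frame front [[ 0.491  -0.1549]
 [ 0.4938 -0.2812]] mean [ 0.4924 -0.2181  0.1   ]
frame front112 [[ 0.4933 -0.1538]
 [ 0.4955 -0.2791]] mean [ 0.4944 -0.2164  0.112 ]
ledge edge [[ 0.5241 -0.1659]
 [ 0.5255 -0.2655]] mean [ 0.5248 -0.2157  0.112 ]
frame far [[ 0.669  -0.1529]
 [ 0.6709 -0.2764]] mean [ 0.67   -0.2146  0.107 ]
latch [[ 0.6616 -0.2009]
 [ 0.6619 -0.2328]
 [ 0.6387 -0.2006]
 [ 0.639  -0.2324]] mean [ 0.6503 -0.2167  0.12  ]
forceps [[0.6493 0.2817]
 [0.5266 0.2754]] mean [0.588  0.2786 0.01  ]
```

Request:
{"op": "move_arm", "data": {
  "commands": [
    [0.4,-0.4,0,0,0,0.06],
    [0.4,-0.4,0,0,0,0.06],
    [0.4,-0.4,0,0,0,0.06],
    [0.4,-0.4,0,0,0,0.06],
    [0.4,-0.4,0,0,0,0.06],
    [0.4,-0.4,0,0,0,0.06],
    [0.4,-0.4,0,0,0,0.06],
    [0.4,-0.4,0,0,0,0.05]
  ],
  "hand": 1
}}

```text
t: 1.1
ee_pos: [0.531, 0.2671, 0.2311]
tcp_rot: [-0.0, -0.014, 1.0, -0.0]
ft_force: [0.4, 0.7, -0.3]
grip_width: 0.0855
grip_force: 0.0
```

Request:
{"op": "move_arm", "data": {
  "commands": [
    [0.32,-0.38,-0.25,0,0,0],
    [0.32,-0.38,-0.25,0,0,0],
    [0.3,-0.37,-0.2,0,0,0],
    [0,0,0,0,0,0]
  ]
}}

```text
t: 1.6
ee_pos: [0.6244, 0.1527, 0.1589]
tcp_rot: [-0.002, -0.011, 1.0, -0.001]
ft_force: [-0.7, -0.1, -0.4]
grip_width: 0.0851
grip_force: 0.0
```

```bash
python3 - <<'E'
from h import *
s=manip.state(); c=optics.get_calibration("wrist"); im=optics.snapshot("wrist")
print(s["t"],s["ee_pos"],s["tcp_rot"],s["joint_positions"].round(3),c)
for p in [(.6255,.154,.046),(.661,.206,.014),(.661,.105,.014),(.541,.103,.014),(.541,.204,.014)]: print(w2px(c,p))
cv2.imwrite("pics/w1.png",im)
E
```

```text
1.6 [0.62438788 0.15266769 0.15894467] [-1.60784022e-03 -1.12168368e-02  9.99935655e-01 -5.31828687e-04] [ 0.221  0.534  1.635 -0.     0.976 -1.372] {'K': array([[363.05470002,   0.        , 317.57553114],
       [  0.        , 363.05470002, 239.17513816],
       [  0.        ,   0.        ,   1.        ]]), 'eye': array([0.55636714, 0.15029484, 0.30116616]), 'orientation': array([0.09456065, 0.69263158, 0.70862654, 0.09575076])}
[320.99529848 237.31039824]
[381.53246869 269.49640689]
[261.22260804 266.87163167]
[255.5577844  115.98913459]
[389.98750281 119.18483111]
```

View pics/w1.png

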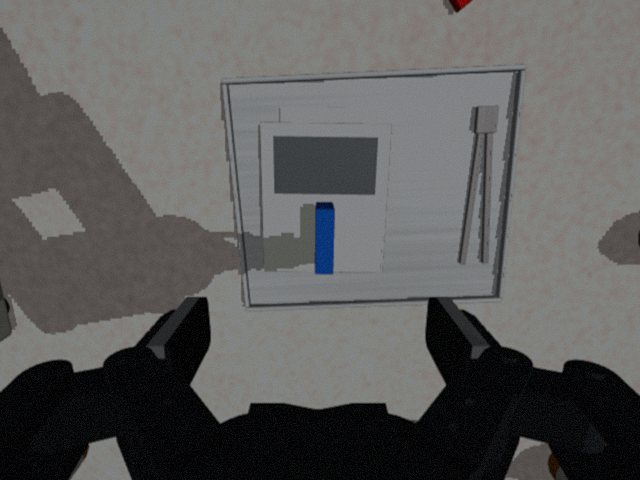

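```bash
python3 - <<'E'
from h import *
c=optics.get_calibration("wrist")
for p in [(259,124),(391,124),(384,272)]: print(px2w(c,p,.014).round(4))
for p in [(316,208),(334,208),(333,273),(315,274)]: print(px2w(c,p,.046).round(4))
E
```

```text
[0.5462 0.1069 0.014 ]
[0.5439 0.2068 0.014 ]
[0.663  0.2101 0.014 ]
[0.6036 0.1515 0.046 ]
[0.6033 0.1644 0.046 ]
[0.6528 0.1654 0.046 ]
[0.654  0.1519 0.046 ]
```

The wrist view puts the bar centre at about (0.628, 0.158) with a yaw of about 1.3°. That agrees with the top view to within 4 mm, so I'll descend and grip.

Request:
{"op": "move_arm", "data": {
  "commands": [
    [0.035,0.05,-0.3,0,0,0],
    [0,0,-0.35,0,0,0],
    [0,0,-0.3,0,0,0],
    [0,0,-0.25,0,0,0],
    [0,0,-0.16,0,0,0],
    [0,0,0,0,0,0]
  ]
}}

```text
t: 2.4
ee_pos: [0.6266, 0.1613, 0.0247]
tcp_rot: [-0.001, -0.014, 1.0, -0.0]
ft_force: [-0.4, -0.1, 1.1]
grip_width: 0.0854
grip_force: 0.0
```

Request:
{"op": "move_arm", "data": {
  "commands": [
    [0,0,0,0,0,0],
    [0,0,0,0,0,0],
    [0,0,0,0,0,0],
    [0,0,0,0,0,0],
    [0,0,0,0,0,0],
    [0,0,0,0,0,0]
  ],
  "hand": -1
}}

```text
t: 3.15
ee_pos: [0.6281, 0.1606, 0.026]
tcp_rot: [0.001, -0.013, 1.0, 0.0]
ft_force: [-0.0, -1.1, 5.2]
grip_width: 0.0126
grip_force: 60.1
```

Request:
{"op": "move_arm", "data": {
  "commands": [
    [0,0,0.1,0,0,0],
    [0,0,0.3,0,0,0],
    [0,0,0.5,0,0,0],
    [0,0,0.5,0,0,0],
    [0,0,0.5,0,0,0],
    [0,0,0.3,0,0,0],
    [0,0,0,0,0,0],
    [0,0,0,0,0,0]
  ]
}}

```text
t: 4.15
ee_pos: [0.6266, 0.1604, 0.244]
tcp_rot: [-0.001, -0.013, 1.0, -0.0]
ft_force: [-0.1, -0.3, -2.5]
grip_width: 0.0126
grip_force: 59.1
```

Request:
{"op": "move_arm", "data": {
  "commands": [
    [0,-0.3,0,0,0,0],
    [0,-0.5,0,0,0,0],
    [0,-0.5,0,0,0,0],
    [0,-0.5,0,0,0,0],
    [0,-0.5,0,0,0,0],
    [0,-0.25,0,0,0,0],
    [0,0,0,0,0,0],
    [0,0,0,0,0,0]
  ]
}}

```text
t: 5.15
ee_pos: [0.6268, -0.0937, 0.2438]
tcp_rot: [-0.001, -0.013, 1.0, 0.0]
ft_force: [0.4, 0.2, -1.3]
grip_width: 0.0126
grip_force: 59.2
```

```bash
python3 - <<'E'
from h import *
s=manip.state(); c=optics.get_calibration("wrist"); im=optics.snapshot("wrist")
print(s["t"],s["ee_pos"],s["tcp_rot"],s["joint_positions"].round(3),c["eye"],c["orientation"])
np.save("cal2.npy",np.r_[c["eye"],c["orientation"]])
print(w2px(c,(.586,-.2158,.1)))
cv2.imwrite("pics/w2.png",im)
E
```

```text
5.15 [ 0.62682686 -0.09370393  0.24381527] [-1.24424937e-03 -1.31285956e-02  9.99912949e-01  4.30956887e-04] [-0.167  0.424  1.597  0.     1.123 -1.765] [ 0.55869536 -0.09661789  0.38599102] [0.09392626 0.69135252 0.70981288 0.09682575]
[163.04898477 170.71828853]
```

View pics/w2.png

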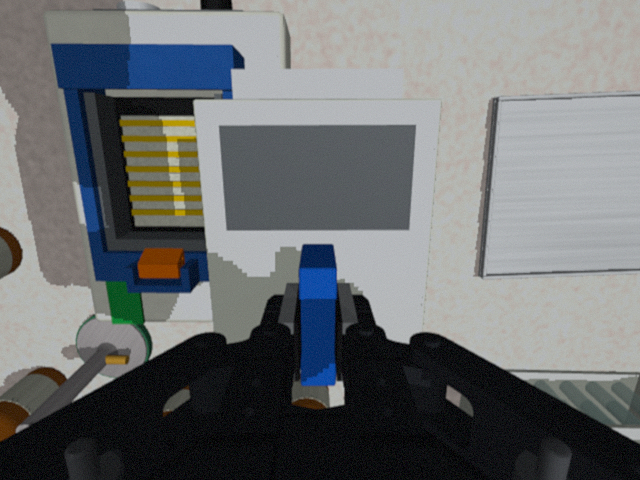

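The held cover is level. The bay is at left, with its ledge at rows 45–90 and the latch at about (160,262). I'll enlarge this for the ledge edge and the lip.

```bash
python3 - <<'E'
import cv2
im=cv2.imread("pics/w2.png")
cv2.imwrite("pics/w2c.png",cv2.resize(im[30:130,40:240],None,fx=4,fy=4,interpolation=cv2.INTER_CUBIC))
E
```

```text
(no output)
```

View pics/w2c.png

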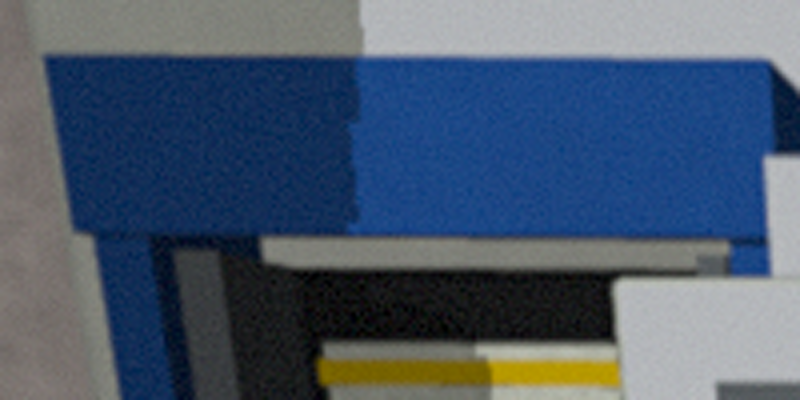

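```bash
python3 - <<'E'
from h import *
v=np.load("cal2.npy"); c=optics.get_calibration("wrist"); c["eye"]=v[:3]; c["orientation"]=v[3:]
for p in [(51.25,44),(232.5,45.25),(58.75,88.25),(231,89.5)]: print('ledge',px2w(c,p,.112).round(4))
for p in [(140,248),(187,248)]: print('latch far top',px2w(c,p,.127).round(4))
print('frame far',px2w(c,(96,280),.107))
for p in [(232,70),(402,70)]: print('lip tip', px2w(c,p,.2438+.0187-.024+.002-.008).round(4))
for p in [(195,101),(440,101)]: print('plate', px2w(c,p,.2438+.0187-.016-.008).round(4))
for p in [(303,246),(334,246),(301,385),(335,385)]: print('bar', px2w(c,p,.264).round(4))
E
```

```text
ledge [ 0.5015 -0.2795  0.112 ]
ledge [ 0.499  -0.1561  0.112 ]
ledge [ 0.5295 -0.279   0.112 ]
ledge [ 0.5272 -0.1582  0.112 ]
latch far top [ 0.6408 -0.2267  0.127 ]
latch far top [ 0.6399 -0.1917  0.127 ]
frame far [ 0.67570317 -0.27576527  0.107     ]
lip tip [ 0.534  -0.1304  0.2325]
lip tip [ 0.5322 -0.0644  0.2325]
plate [ 0.5462 -0.1436  0.2385]
plate [ 0.5437 -0.0502  0.2385]
bar [ 0.5951 -0.1007  0.264 ]
bar [ 0.5949 -0.0898  0.264 ]
bar [ 0.6521 -0.1006  0.264 ]
bar [ 0.6517 -0.0873  0.264 ]
```

```bash
python3 - <<'E'
from h import *
v=np.load("cal2.npy"); c=optics.get_calibration("wrist"); c["eye"]=v[:3]; c["orientation"]=v[3:]
for z in (.2258,.222): print('lip tip', *[px2w(c,p,z).round(4) for p in [(232,70),(402,70)]])
for z in (.2318,.228): print('plate', *[px2w(c,p,z).round(4) for p in [(195,101),(440,101),(426,340)]])
E
```

```text
lip tip [ 0.5329 -0.1319  0.2258] [ 0.531  -0.063   0.2258]
lip tip [ 0.5323 -0.1328  0.222 ] [ 0.5304 -0.0622  0.222 ]
plate [ 0.5456 -0.1458  0.2318] [ 0.543  -0.0481  0.2318] [ 0.6501 -0.0423  0.2318]
plate [ 0.5453 -0.147   0.228 ] [ 0.5426 -0.0469  0.228 ] [ 0.6523 -0.041   0.228 ]
```

Request:
{"op": "move_arm", "data": {
  "commands": [
    [-0.03,-0.4,0,0.002,-0.12,-0.009],
    [-0.03,-0.4,0,0.003,-0.12,0],
    [-0.04,-0.4,0,0.002,-0.116,0],
    [0,-0.018,0,0,0,0],
    [0,0,0,0,0,0],
    [0,0,-0.28,0,0,0],
    [0,0,-0.28,0,0,0],
    [0,0,0,0,0,0]
  ]
}}

```text
t: 6.2
ee_pos: [0.6168, -0.2138, 0.1869]
tcp_rot: [0.137, -0.011, 0.991, 0.003]
ft_force: [0.3, -0.0, -1.3]
grip_width: 0.0125
grip_force: 59.2
```

Request:
{"op": "move_arm", "data": {
  "commands": [
    [0,0,0,0,0,0],
    [0,0,0,0,0,0]
  ]
}}

```text
t: 6.45
ee_pos: [0.6186, -0.216, 0.1909]
tcp_rot: [0.14, -0.01, 0.99, 0.001]
ft_force: [-0.9, 0.5, -1.7]
grip_width: 0.0123
grip_force: 59.2
```

```bash
python3 - <<'E'
from h import *
s=manip.state(); print(s["ee_pos"],rot(s["tcp_rot"]).apply(np.eye(3)).round(4),s["ft_force"],s["moment"])
im=optics.snapshot("scene"); c=optics.get_calibration("scene")
w=optics.snapshot("wrist")
a=cv2.resize(im[190:330,200:330],None,fx=4,fy=4,interpolation=cv2.INTER_CUBIC)[:560]
cv2.imwrite("pics/s3.png",np.hstack([a,np.zeros((560,4,3),np.uint8)]))
E
```

```text
[ 0.61864181 -0.2160294   0.19088375] [[-0.9604 -0.0194 -0.2781]
 [-0.0199  0.9998 -0.0012]
 [ 0.2781  0.0044 -0.9606]] [-0.8587416   0.48639397 -1.72922173] [-0.0089357   0.21768068 -0.02972523]
```

View pics/s3.png

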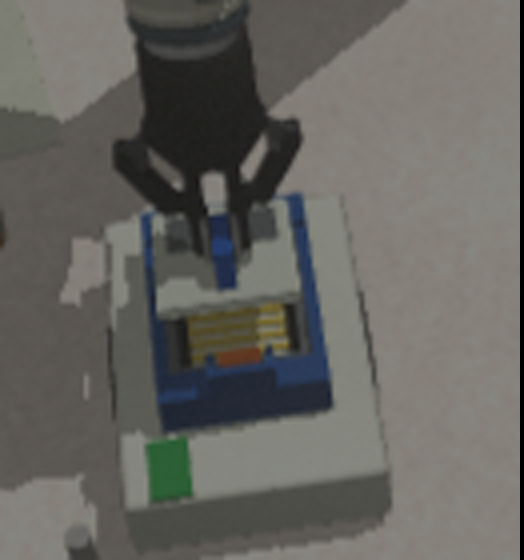

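Request:
{"op": "move_arm", "data": {
  "commands": [
    [0,0,-0.16,0,0,0],
    [0,0,-0.16,0,0,0],
    [0,0,0,0,0,0],
    [0,0,0,0,0,0]
  ]
}}

```text
t: 7.05
ee_pos: [0.6175, -0.2162, 0.1569]
tcp_rot: [0.139, -0.009, 0.99, 0.001]
ft_force: [-0.3, -0.3, -2.4]
grip_width: 0.0126
grip_force: 59.2
```

Request:
{"op": "move_arm", "data": {
  "commands": [
    [0,0,-0.03,0,0,0],
    [0,0,-0.02,0,0,0],
    [0,0,0,0,0,0]
  ]
}}

```text
t: 7.42
ee_pos: [0.6175, -0.2161, 0.1523]
tcp_rot: [0.139, -0.01, 0.99, 0.001]
ft_force: [0.0, 0.2, -0.9]
grip_width: 0.0123
grip_force: 59.2
```

Request:
{"op": "move_arm", "data": {
  "commands": [
    [0,0,-0.02,0,0,0],
    [0,0,-0.02,0,0,0],
    [0,0,0,0,0,0]
  ]
}}

```text
t: 7.8
ee_pos: [0.6174, -0.2161, 0.1481]
tcp_rot: [0.139, -0.009, 0.99, 0.001]
ft_force: [0.4, 0.1, -2.3]
grip_width: 0.0126
grip_force: 59.2
```

Not on the ledge top, so the lip is ahead of the ledge. I'll keep feeling down.

Request:
{"op": "move_arm", "data": {
  "commands": [
    [0,0,-0.02,0,0,0],
    [0,0,0,0,0,0]
  ]
}}

```text
t: 8.05
ee_pos: [0.6174, -0.2161, 0.1461]
tcp_rot: [0.139, -0.009, 0.99, 0.001]
ft_force: [0.8, -0.9, -1.4]
grip_width: 0.013
grip_force: 59.2
```

Request:
{"op": "move_arm", "data": {
  "commands": [
    [0,0,-0.015,0,0,0],
    [0,0,0,0,0,0]
  ]
}}

```text
t: 8.3
ee_pos: [0.6175, -0.2161, 0.1447]
tcp_rot: [0.139, -0.009, 0.99, 0.001]
ft_force: [-0.4, -0.6, -2.3]
grip_width: 0.0129
grip_force: 59.2
```

Request:
{"op": "move_arm", "data": {
  "commands": [
    [0,0,-0.015,0,0,0],
    [0,0,0,0,0,0]
  ]
}}

```text
t: 8.55
ee_pos: [0.6179, -0.2163, 0.1436]
tcp_rot: [0.14, -0.01, 0.99, 0.001]
ft_force: [0.2, 0.7, 0.9]
grip_width: 0.0126
grip_force: 59.7
```

Request:
{"op": "move_arm", "data": {
  "commands": [
    [0,0,-0.015,0,0,0],
    [0,0,0,0,0,0]
  ]
}}

```text
t: 8.8
ee_pos: [0.6183, -0.2163, 0.1428]
tcp_rot: [0.14, -0.01, 0.99, 0.001]
ft_force: [-0.0, 1.1, 6.6]
grip_width: 0.0126
grip_force: 60.5
```

Request:
{"op": "move_arm", "data": {
  "commands": [
    [0,0,0.03,0,0,0],
    [0,0,0.02,0,0,0],
    [0,0,0,0,0,0]
  ]
}}

```text
t: 9.18
ee_pos: [0.6174, -0.2162, 0.1467]
tcp_rot: [0.139, -0.009, 0.99, 0.001]
ft_force: [0.0, -0.4, -1.8]
grip_width: 0.0125
grip_force: 59.3
```

Request:
{"op": "move_arm", "data": {
  "commands": [
    [-0.02,0,0,0,0,0],
    [-0.02,0,0,0,0,0],
    [0,0,0,0,0,0]
  ]
}}

```text
t: 9.55
ee_pos: [0.6132, -0.2161, 0.1466]
tcp_rot: [0.139, -0.009, 0.99, 0.001]
ft_force: [0.5, 0.4, -2.3]
grip_width: 0.0128
grip_force: 59.3
```

Request:
{"op": "move_arm", "data": {
  "commands": [
    [-0.02,0,0,0,0,0],
    [0,0,0,0,0,0]
  ]
}}

```text
t: 9.8
ee_pos: [0.6114, -0.2161, 0.1468]
tcp_rot: [0.139, -0.009, 0.99, 0.001]
ft_force: [0.1, 0.7, -1.2]
grip_width: 0.0129
grip_force: 59.3
```

Request:
{"op": "move_arm", "data": {
  "commands": [
    [-0.015,0,0,0,0,0],
    [0,0,0,0,0,0]
  ]
}}

```text
t: 10.05
ee_pos: [0.6099, -0.2162, 0.1468]
tcp_rot: [0.139, -0.009, 0.99, 0.001]
ft_force: [0.7, -0.0, -2.2]
grip_width: 0.0125
grip_force: 59.3
```

Request:
{"op": "move_arm", "data": {
  "commands": [
    [-0.015,0,0,0,0,0],
    [0,0,0,0,0,0]
  ]
}}

```text
t: 10.3
ee_pos: [0.6084, -0.2162, 0.1468]
tcp_rot: [0.139, -0.009, 0.99, 0.001]
ft_force: [0.1, 0.4, -1.0]
grip_width: 0.0123
grip_force: 59.3
```

Now a gentle lift, to check that the lip is really under the ledge.

Request:
{"op": "move_arm", "data": {
  "commands": [
    [0,0,0.015,0,0,0],
    [0,0,0,0,0,0]
  ]
}}

```text
t: 10.55
ee_pos: [0.6087, -0.2162, 0.1485]
tcp_rot: [0.14, -0.01, 0.99, 0.001]
ft_force: [0.6, 0.6, -1.5]
grip_width: 0.0129
grip_force: 59.3
```

Request:
{"op": "move_arm", "data": {
  "commands": [
    [0,0,0.01,0,0,0],
    [0,0,0,0,0,0]
  ]
}}

```text
t: 10.8
ee_pos: [0.6084, -0.2161, 0.1491]
tcp_rot: [0.139, -0.009, 0.99, 0.001]
ft_force: [0.3, -0.1, -2.9]
grip_width: 0.0126
grip_force: 59.0
```

Request:
{"op": "move_arm", "data": {
  "commands": [
    [0,0,0.01,0,0,0],
    [0,0,0,0,0,0]
  ]
}}

```text
t: 11.05
ee_pos: [0.6081, -0.2161, 0.1497]
tcp_rot: [0.139, -0.01, 0.99, 0.001]
ft_force: [-0.1, -1.1, -7.1]
grip_width: 0.0128
grip_force: 58.5
```

Firm ledge contact, so the lip is hooked. Next I'll swing down to 11° about the lip tip, easing it further in.

Request:
{"op": "move_arm", "data": {
  "commands": [
    [0,0,-0.02,0,0,0],
    [0,0,-0.026,-0.001,0.037,0],
    [0,0,-0.026,0,0.037,0],
    [0,0,-0.026,0,0.037,0],
    [0,0,0,0,0,0]
  ]
}}

```text
t: 11.68
ee_pos: [0.6092, -0.2161, 0.1404]
tcp_rot: [0.096, -0.01, 0.995, 0.001]
ft_force: [-1.0, 0.3, -2.7]
grip_width: 0.0126
grip_force: 59.3
```

Request:
{"op": "move_arm", "data": {
  "commands": [
    [-0.01,0,0,0,0,0],
    [0,0,0,0,0,0]
  ]
}}

```text
t: 11.92
ee_pos: [0.6075, -0.2162, 0.1406]
tcp_rot: [0.096, -0.009, 0.995, 0.001]
ft_force: [1.7, -0.2, -2.2]
grip_width: 0.0127
grip_force: 59.3
```

Request:
{"op": "move_arm", "data": {
  "commands": [
    [-0.01,0,0,0,0,0],
    [0,0,0,0,0,0]
  ]
}}

```text
t: 12.18
ee_pos: [0.6072, -0.2163, 0.1409]
tcp_rot: [0.097, -0.009, 0.995, 0.001]
ft_force: [4.0, 0.8, -2.4]
grip_width: 0.0128
grip_force: 59.0
```

Request:
{"op": "move_arm", "data": {
  "commands": [
    [-0.01,0,0,0,0,0],
    [0,0,0,0,0,0]
  ]
}}

```text
t: 12.42
ee_pos: [0.6071, -0.2164, 0.1413]
tcp_rot: [0.098, -0.009, 0.995, 0.001]
ft_force: [6.0, 1.0, -2.8]
grip_width: 0.0123
grip_force: 59.0
```

Request:
{"op": "move_arm", "data": {
  "commands": [
    [0.018,0,-0.004,0,0,0],
    [0.01,0,-0.024,0,0.033,0],
    [0.01,0,-0.024,0,0.033,0],
    [0,0,0,0,0,0]
  ]
}}

```text
t: 12.92
ee_pos: [0.609, -0.2162, 0.1348]
tcp_rot: [0.069, -0.01, 0.998, 0.002]
ft_force: [-0.7, -1.7, 0.5]
grip_width: 0.013
grip_force: 59.6
```

Request:
{"op": "move_arm", "data": {
  "commands": [
    [0.012,0,-0.032,0,0.044,0],
    [0,0,0,0,0,0]
  ]
}}

```text
t: 13.18
ee_pos: [0.61, -0.2161, 0.1316]
tcp_rot: [0.052, -0.01, 0.999, 0.002]
ft_force: [-2.5, -1.6, 0.7]
grip_width: 0.0125
grip_force: 59.7
```

Request:
{"op": "move_arm", "data": {
  "commands": [
    [0.01,0,-0.033,0,0.044,0],
    [0,0,0,0,0,0]
  ]
}}

```text
t: 13.42
ee_pos: [0.6108, -0.216, 0.1281]
tcp_rot: [0.035, -0.01, 0.999, 0.002]
ft_force: [-2.6, -1.7, -1.5]
grip_width: 0.013
grip_force: 59.4
```

Request:
{"op": "move_arm", "data": {
  "commands": [
    [0.009,0,-0.033,0,0.044,0],
    [0,0,0,0,0,0]
  ]
}}

```text
t: 13.68
ee_pos: [0.6118, -0.216, 0.1249]
tcp_rot: [0.018, -0.01, 1.0, 0.002]
ft_force: [-2.0, -1.3, -1.2]
grip_width: 0.0126
grip_force: 59.3
```

Request:
{"op": "move_arm", "data": {
  "commands": [
    [0.005,0,-0.02,0,0.026,0],
    [0,0,0,0,0,0]
  ]
}}

```text
t: 13.92
ee_pos: [0.6125, -0.216, 0.1231]
tcp_rot: [0.008, -0.009, 1.0, 0.002]
ft_force: [-2.8, -1.1, -2.1]
grip_width: 0.0121
grip_force: 59.3
```

Request:
{"op": "move_arm", "data": {
  "commands": [
    [0.002,0,-0.015,0,0.02,0],
    [0,0,0,0,0,0]
  ]
}}

```text
t: 14.18
ee_pos: [0.6139, -0.2162, 0.1223]
tcp_rot: [0.001, -0.009, 1.0, 0.002]
ft_force: [-0.6, 0.3, -1.2]
grip_width: 0.0127
grip_force: 59.4
```

Request:
{"op": "move_arm", "data": {
  "commands": [
    [0,0,-0.01,0,0.01,0],
    [0,0,0,0,0,0]
  ]
}}

```text
t: 14.42
ee_pos: [0.6139, -0.2162, 0.1221]
tcp_rot: [-0.003, -0.009, 1.0, 0.002]
ft_force: [-3.0, 1.5, 5.9]
grip_width: 0.0125
grip_force: 60.3
```

Request:
{"op": "move_arm", "data": {
  "commands": [
    [0,0,-0.01,0,0,0],
    [0,0,0,0,0,0]
  ]
}}

```text
t: 14.68
ee_pos: [0.6139, -0.2162, 0.122]
tcp_rot: [-0.003, -0.009, 1.0, 0.002]
ft_force: [-4.6, 2.8, 12.6]
grip_width: 0.0131
grip_force: 61.1
```

Seated at the predicted height. I'll ease off, then give a light tug to check the latch.

Request:
{"op": "move_arm", "data": {
  "commands": [
    [0,0,0.015,0,-0.005,0],
    [0,0,0.015,0,0,0],
    [0,0,0,0,0,0]
  ]
}}

```text
t: 15.05
ee_pos: [0.6132, -0.2162, 0.1228]
tcp_rot: [-0.002, -0.009, 1.0, 0.002]
ft_force: [-0.4, -1.0, -1.7]
grip_width: 0.0128
grip_force: 59.3
```

```bash
python3 - <<'E'
from h import *
im=optics.snapshot("scene"); t=optics.snapshot("top")
a=cv2.resize(im[225:325,215:310],None,fx=5,fy=5,interpolation=cv2.INTER_CUBIC)
b=cv2.resize(t[165:265,360:420],None,fx=5,fy=5,interpolation=cv2.INTER_CUBIC)
cv2.imwrite("pics/s4.png",np.hstack([a,b]))
E
```

View pics/s4.png

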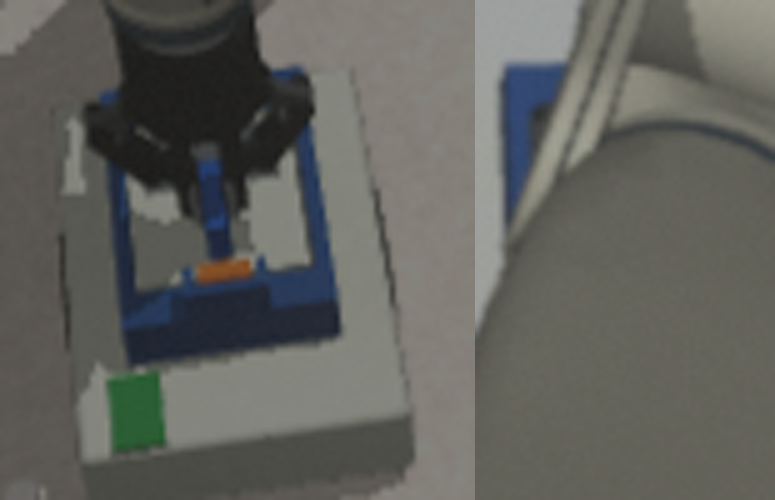

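The cover lies flat in the frame, with the latch over its far edge at about (225,270) in the left panel. One more small tug.

Request:
{"op": "move_arm", "data": {
  "commands": [
    [0,0,0.01,0,0,0],
    [0,0,0.01,0,0,0],
    [0,0,0,0,0,0]
  ]
}}

```text
t: 15.52
ee_pos: [0.6128, -0.2161, 0.1238]
tcp_rot: [-0.002, -0.009, 1.0, 0.002]
ft_force: [4.1, -1.3, -15.1]
grip_width: 0.0128
grip_force: 58.7
```

The latch holds against about 13 N. I'll press back home lightly, release and retreat.

Request:
{"op": "move_arm", "data": {
  "commands": [
    [0,0,-0.02,0,0,0],
    [0,0,-0.02,0,0,0],
    [0,0,0,0,0,0]
  ]
}}

```text
t: 15.9
ee_pos: [0.6135, -0.2163, 0.1222]
tcp_rot: [-0.001, -0.009, 1.0, 0.002]
ft_force: [-1.6, 0.7, 2.4]
grip_width: 0.0127
grip_force: 61.2
```

Request:
{"op": "move_arm", "data": {
  "commands": [
    [0,0,0,0,0,0],
    [0,0,0,0,0,0],
    [0,0,0,0,0,0],
    [0,0,0,0,0,0],
    [0,0,0,0,0,0],
    [0,0,0,0,0,0]
  ],
  "hand": 0
}}

```text
t: 16.65
ee_pos: [0.6131, -0.2161, 0.121]
tcp_rot: [-0.002, -0.009, 1.0, 0.002]
ft_force: [-0.1, -0.5, -0.9]
grip_width: 0.0426
grip_force: 0.0
```

Request:
{"op": "move_arm", "data": {
  "commands": [
    [0,0,0.2,0,0,0],
    [0,0,0.4,0,0,0],
    [0,0,0.5,0,0,0],
    [-0.2,0,0.5,0,0,0],
    [-0.4,0,0.3,0,0,0],
    [-0.4,0,0,0,0,0],
    [0,0,0,0,0,0],
    [0,0,0,0,0,0]
  ]
}}

```text
t: 17.65
ee_pos: [0.5138, -0.2164, 0.3123]
tcp_rot: [-0.001, -0.009, 1.0, 0.002]
ft_force: [-0.1, 1.0, 1.3]
grip_width: 0.0428
grip_force: 0.0
```

```bash
python3 - <<'E'
from h import *
im=optics.snapshot("scene"); w=optics.snapshot("wrist"); print(manip.state()["ee_pos"])
a=cv2.resize(im[225:325,215:310],None,fx=4.2,fy=4.2,interpolation=cv2.INTER_CUBIC)
b=cv2.resize(w,(399,300)); b=np.vstack([b,np.zeros((a.shape[0]-300,399,3),np.uint8)])
cv2.imwrite("pics/s5.png",np.hstack([a,b]))
E
```

```text
[ 0.51404226 -0.21625795  0.31136275]
```

View pics/s5.png

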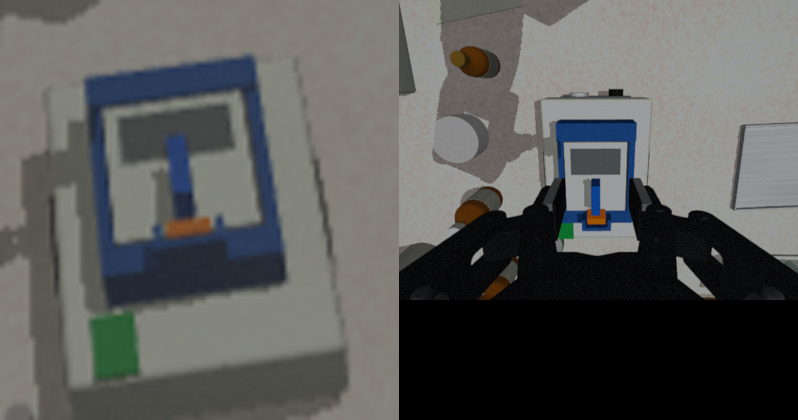

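The cover is flat in the bay, with its lip under the blue ledge and the orange latch over its far edge at (187,227). The gripper is clear.

```bash
python3 -c "
from bench import manip
print(manip.job_done())"
```

```text
the job is handed in; nothing more can be done
None
```

The white cover is back on the filter unit: its lip is hooked under the ledge, it lies flat, the latch held against a light tug, and the gripper is clear; handed in at about 18 s of the 56 s allowed.

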